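# Stand a sample tube up in a tilting holder

## Robot

A 7-joint arm with a two-finger parallel gripper is mounted at the origin on the work surface. World frame = base frame: x ahead of the robot, y to its left, z up, the work surface at z = 0. Lengths are in m, angles in rad, forces in N, time in s.
With the tool pointing down it reaches from about 0.425 to 0.925 m from the base axis. Payload 6.8 kg.
Tool frame: the origin (TCP) lies midway between the tips of the shut fingers; the grasp point (between the pads) lies 19 mm behind it (grip_point_offset is the distance from the TCP to the grasp point, in m); y points along the fingers, x is the direction in which the jaws open and shut, and the axes are right-handed (so a half turn about y gives the same grasp; the last joint's range is limited). The gripper opens to 85 mm and grips with 20 to 120 N. Pads are 22 mm wide; open, the fingers measure 114 mm over their backs; the gripper's body (76 mm by 85 mm) begins 54 mm behind the grasp point. The pads swing forward as they close: fully open they stand 13 mm farther back than shut.
Start: joints at [-1.446, 0.477, 0.022, 1.555, -0.011, 1.109, -0.083], TCP at [0.156, 0.657, 0.231] pointing down, gripper open.
Joint ranges: [-2.96, 2.96], [-0.34, 2.1], [-1.41, 1.46], [0.24, 2.44], [-1.37, 4.51], [0.17, 1.92], [-2.96, 2.96]. Speed limits (rad/s): [2.39, 2.39, 3.14, 3.14, 3.14, 3.14, 3.14].

## Interface

Orientations are given as a unit quaternion [w, x, y, z].
In Python, from station import get_obs, read_camera, hand_in, grip_point_offset gives the robot as it stands.
- The arm moves only by the tool play_rows, never from a script. Its argument "increments" is a list of rows, each a list of 2 entries, a list of its own where there are three numbers: the shift along the tool's x, y, z in m, then the turn, a rotation vector about the tool's x, y, z in degrees. In form: [[[tx, ty, tz], [ax, ay, az]], ...]. A call has 1 to 20 rows; each row shifts and turns the commanded pose from where the row before left it, along the tool's axes as they then stand; what a row does not reach is not made up. A row lasts 1/12 s, in which the tool goes at most 41.7 mm and 7.16 degrees, less where a joint would pass 70% of its speed; a pose out of reach is approached as far as the arm can. A call with a gripper value outside its range is refused whole. "gripper" is the finger opening in m, from 0 to 0.0854, set as the call begins (left out, the last holds). The fingers move at their own pace and stop on an object; "grip_force" is the grip in N (left out, the last holds). Time passes only in rows, so rows that do not move let the fingers close. It gives the time, the measured TCP pose, the force and the opening at its end, in the units of the state.
- get_obs(): the state, without advancing time (a new reading comes with each control period).
- read_camera(name): name is "side" or "top" or "wrist"; returns a dict with "color" (384x512x3 uint8, red, green, blue), "range_z" (384x512 float32, m along the optical axis (not along the pixel's ray), 0 where there is no reading), "intrinsics" (3x3 intrinsics, pixels), "R" (3x3) and "t" (3): a world point X has camera coordinates R X + t; the wrist camera has in their place "hand_eye" (4x4, takes a point from camera to tool coordinates, whose origin is the TCP and whose axes are the tool frame's). Camera axes: x right, y down, z forward; pixel columns grow to the right and rows downward; lengths in m; the calibration is good to about 2 mm. A picture is of the moment at which its call begins: read the wrist's pose just before it.
- hand_in(): hands the job in, once; it reports no verdict.
The state is a dict: "t": time; "q": joint angles; "joint_vel": joint speeds; "joint_torque": joint torques, N m; "eef_pos": TCP position; "tool_rot": TCP orientation; "contact_force": force on the tool from outside, world axes, zero at the start; "torque": the same for the moment, N m; "gripper_width": opening from 0.0 (shut) to 1.0 (fully open).
Only numpy, scipy, OpenCV 4.12 (cv2) and the standard library are available. Lean on these libraries where they do the work, as an engineer would, in place of code of your own. Each camera call takes 0.05 s, during which the arm holds its last target. There are 200 camera calls.

## Task

Lift the small amber bottle off the loading deck and leave it standing on the white tile, then roll the white sample tube across the deck into the cradle's trough and, with the cradle still lying level, push it all the way into the holder cup. Only then swing the cradle up by its side handle until it is fully upright against its stop and let go, so that the tube stands upright in the cup, cap uppermost. Do not tip the bottle over and do not disturb the other glassware around the holder.

Things in the scene. Friction and masses are not known exactly. Their poses are not given: they have to be found in the camera images.
- holder: Fixed bench stand of the tilting tube holder. Origin on the bench straight below the hinge; z up; its -x axis points (roughly to the robot) along the lying trough, +y to the loading deck. Grey foot plate 8 mm thick; two hinge cheeks 74 mm high, 28 mm along x, from 31 to 39 mm either side of the trough's axis.
- deck (a point): Centre of the top of the loading deck, a flat fixed aluminium shelf without rim, 51 mm above the bench, beside and parallel to the lying trough. Axes as the holder's. It measures 153 mm along x and 128 mm along y; its -y edge (17 mm from the trough's axis) meets the trough: what rolls over it drops 8 mm into the trough.
- cup_floor (a point): Centre of the inner floor of the holder cup, on the hinge axis, 60 mm above the bench; turns with the cradle. Cradle level: axes as the holder's. Its -x axis always points out of the cup along the trough. Grey open cup, inner diameter 42 mm, outer 50 mm, 45 mm deep (mouth at x = -45 mm).
- trough (a point): Middle of the steel V trough, on the cup's axis, 122 mm from the cup floor; axes as point cup_floor. Two boards at 45 degrees, 155 mm long, from the cup's mouth to 200 mm from the cup floor, open there and above. The tube lies in it just on the cup's axis (y = z = 0). Board on the deck's side ends at the deck's level (z = -9 mm); the far one has a lip at y = -24 to -28 mm, up to z = +14 mm.
- cradle (a joint): Hinge of cup and trough together, rad: 0 = lying level (the start, on a rest), 1.571 = upright against its stop, the cup's mouth up, the trough's open side away from the robot. Stiff friction hinge that stays where it is left (0.75 N m; about 4 to 9 N at the handle).
- handle (a point): Grip point on the axis of the cradle's side handle, a round dark steel bar, 12 mm diameter, parallel to the hinge axis, on the side away from the deck (free from 28 to 111 mm off the trough's axis, then an 18 mm knob). It is 180 mm from the hinge, 85 mm off the trough's axis, and swings from 60 mm high to 240 mm, straight above the hinge axis. Pinched across from above, it turns in the fingers.
- tube: Hard white plastic tube, grey screw cap of the same diameter: plain cylinder 34 mm diameter, 120 mm long, about 150 g. Origin at its middle; x axis along it towards the cap. Starts on the deck, about parallel to the trough, cap to the robot, the bottle between them; rolls freely, slides smoothly in the trough at 1 to 5 N. Foot goes in first; fully home its middle is 60 mm from the cup floor, its cap end 120 mm.
- bottle: Small round amber bottle with black cap, 36 mm diameter, 72 mm high, about 100 g, standing on the deck between tube and trough. Origin at the centre of its underside, z up. Straight side wall in its lower half.
- tile: White ceramic tile, 110 x 110 x 8 mm, fixed flat on the bench to the left or right of the holder. Origin at the centre of its underside.
- beaker: Glass beaker, 76 mm diameter, 95 mm high, on the bench on the side of the holder where the tile is not; leave it alone. Origin at the centre of its underside.
- flask: Conical glass flask, 68 mm diameter at its foot, 118 mm high, on the bench beside the hinge on the handle's side; leave it alone. Origin at the centre of its underside.
- jar: Amber jar with white lid, 56 mm diameter, 65 mm high, on the bench beyond the deck near the hinge; leave it alone. Origin at the centre of its underside.
There are look-alikes about, which are no part of the job. What is shaped like the tube but red or yellow is not meant.

How it is judged:
By the outcome, as a careful person would: the job done as asked, in the order asked, and still so for the second after the job is handed in, with the robot touching nothing.
It also fails if it takes over 72 s, if anything falls off the work surface, if the arm or the gripper's body presses on something with over 40 N, if the wrist force passes 120 N, or if a joint passes its speed limit or range.

## Working session

There is one attempt and no reset: what is moved stays moved. The work goes in short steps, Python scripts to look and compute and a tool call to move; the robot and the scene stay as the last step left them, time stands still between calls to the robot, and variables do not carry over. Pictures are saved under pics/ and viewed, about 8 in all and at most 12, crops included, and the job is handed in when it is done.

Besides the shell and the picture viewer there is one more tool, called after ">>>" as name(argument=value, ...) on one line, values as JSON. play_rows: Moves the arm, as the interface text tells. Its arguments: {"type":"object","properties":{"increments":{"type":"array","items":{"type":"array"}},"gripper":{"type":"number"},"grip_force":{"type":"number"}},"required":["increments"]}

```bash
mkdir -p pics
cat > h.py <<'E'
import numpy as np, cv2
from station import get_obs, read_camera, grip_point_offset
from scipy.spatial.transform import Rotation as Ro
def save(c,n): cv2.imwrite('pics/'+n,cv2.cvtColor(c,cv2.COLOR_RGB2BGR))
def cam(name):
    o=get_obs(); c=read_camera(name)
    if 'R' not in c:
        w,x,y,z=o['tool_rot']; T=np.eye(4); T[:3,:3]=Ro.from_quat([x,y,z,w]).as_matrix(); T[:3,3]=o['eef_pos']
        M=np.linalg.inv(T@np.array(c['hand_eye'])); c['R'],c['t']=M[:3,:3],M[:3,3]
    c['R']=np.array(c['R']);c['t']=np.array(c['t']).ravel();c['K']=np.array(c['intrinsics'])
    return c
def ray(c,u,v,z):  # pixel onto plane height z
    d=c['R'].T@np.linalg.solve(c['K'],[u,v,1.]); o=-c['R'].T@c['t']
    return o+d*(z-o[2])/d[2]
def pts(c):
    h,w=c['range_z'].shape; v,u=np.mgrid[:h,:w]; Z=c['range_z']
    P=np.stack([u,v,np.ones_like(u)],-1)@np.linalg.inv(c['K']).T*Z[...,None]
    return (P-c['t'])@c['R']
E
python3 - <<'E'
from h import *
print(get_obs(), grip_point_offset)
a=cam('side');b=cam('top')
for n,c in(('side',a),('top',b)):
    save(c['color'],n+'0.png'); np.savez(n+'0.npz',P=pts(c),**{k:c[k] for k in('color','K','R','t','range_z')}); print(n,-c['R'].T@c['t'])
E
```

```text
{'t': 0.0, 'q': array([-1.44609021,  0.47778334,  0.02232141,  1.55643602, -0.01149497,
        1.10930782, -0.0830624 ]), 'joint_vel': array([ 0.00084596, -0.00065891,  0.00114886,  0.0016242 , -0.00183001,
        0.00071349,  0.00121567]), 'joint_torque': array([ 1.16585703e-03, -5.96456087e+01,  1.60751615e+00, -2.81200129e+01,
        1.24338051e-02,  9.18196019e-03,  1.05726917e-05]), 'eef_pos': array([0.15559739, 0.65621852, 0.23034312]), 'tool_rot': array([-0.55423817,  0.5551004 ,  0.43809635, -0.43903893]), 'contact_force': array([-0.09054665,  0.50795394,  0.29025261]), 'torque': array([ 0.00350447, -0.05468819,  0.00212876]), 'gripper_width': 0.9986458347599986} 0.0187
side [ 0.09913618 -0.55463805  0.85743836]
top [0.29098922 0.00231626 1.13569058]
```

View pics/top0.png

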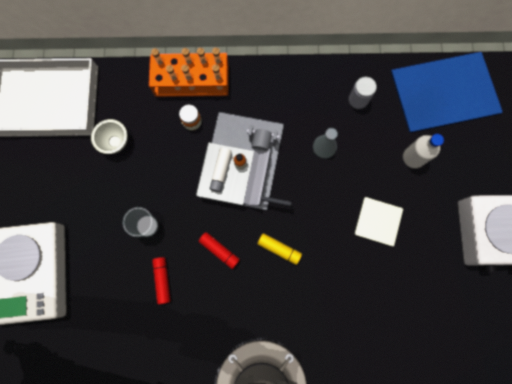

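View pics/side0.png

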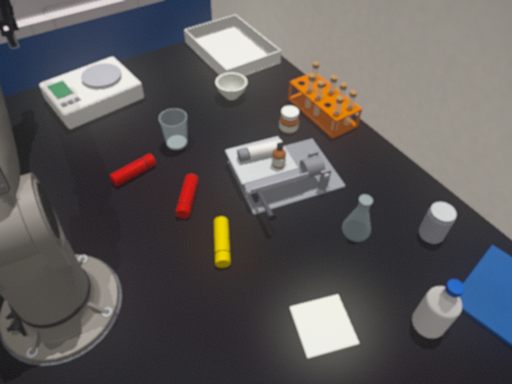

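Run:
```python
from h import *
o=get_obs();w,x,y,z=o['tool_rot'];print(Ro.from_quat([x,y,z,w]).as_matrix().round(3))
```

```text
[[ 0.231 -0.    -0.973]
 [ 0.973 -0.002  0.231]
 [-0.002 -1.    -0.   ]]
```

The top view shows the deck at about (228,175), the white tube with grey cap at (221,168), the amber bottle at (240,160), the cup at (261,138), the handle bar from (265,200) to (290,204) and the tile at (380,222). The look-alikes are red tubes at (219,250) and (161,280), a yellow tube at (280,249), a white bottle at (362,92), an amber jar with a white lid at (189,117), and a squeeze bottle at (422,151). I choose the tube at (221,168) and the bottle at (240,160).

Run:
```python
from h import *
d=np.load('top0.npz');P=d['P'];col=d['color'].astype(int);c={k:d[k] for k in('K','R','t')}
reg=np.zeros(P.shape[:2],bool);reg[105:215,185:300]=1
print('K',d['K'].round(1).tolist())
def rect(m,n,z):
    m=cv2.morphologyEx(m.astype(np.uint8),cv2.MORPH_OPEN,np.ones((3,3)))
    k,l,s,_=cv2.connectedComponentsWithStats(m);i=1+s[1:,4].argmax()
    v,u=np.nonzero(l==i);r=cv2.minAreaRect(np.stack([u,v],1).astype(np.float32));b=cv2.boxPoints(r)
    print(n,s[i,4],[ray(c,*p,z)[:2].round(4).tolist() for p in b]); return l==i
Z=P[...,2]
deck=rect(reg&(abs(Z-.051)<.006)&(col.min(-1)>150),'deck',.051)
t=np.zeros_like(reg);t[190:255,345:410]=1
m=rect(t&(col.min(-1)>150),'tile',.008)
print('tile c',P[m].mean(0).round(4))
# heights in region
for n,lo,hi in(('hi',.075,.2),):
    m=reg&(Z>lo)&(Z<hi);k,l,s,ce=cv2.connectedComponentsWithStats(m.astype(np.uint8))
    for i in range(1,k):
        if s[i,4]>8: q=P[l==i];print(n,s[i,4],ce[i].round(1),q.mean(0).round(4),q.min(0).round(3),q.max(0).round(3),col[l==i].mean(0).round())
# handle
h=np.zeros_like(reg);h[192:215,262:300]=1
m=h&(Z>.045)&(Z<.09);q=P[m];print('handle',len(q),q[np.argsort(q[:,1])][::6].round(3).tolist())
# crop
cr=np.clip(d['color'][100:220,180:310],0,255);save(cv2.resize(cr,None,fx=6,fy=5,interpolation=cv2.INTER_CUBIC)[:600],'crop1.png')
```

```text
K [[404.0, 0.0, 254.4], [0.0, 404.0, 194.4], [0.0, 0.0, 1.0]]
deck 1046 [[0.4927, 0.1168], [0.6442, 0.0851], [0.6254, 0.0077], [0.4749, 0.0413]]
tile 1551 [[0.3946, -0.2643], [0.5021, -0.2997], [0.4705, -0.4074], [0.3642, -0.3703]]
tile c [ 0.4315 -0.3328  0.0156]
hi 250 [261.4 137.9] [ 0.6546 -0.0092  0.0825] [ 0.629 -0.033  0.075] [0.682 0.014 0.089] [121. 122. 126.]
hi 9 [275.9 132.9] [ 0.6707 -0.0492  0.0762] [ 0.662 -0.052  0.075] [ 0.679 -0.047  0.078] [144. 145. 150.]
hi 477 [219.9 168.8] [0.5689 0.1037 0.0823] [0.511 0.077 0.075] [0.63  0.131 0.09 ] [203. 201. 197.]
hi 163 [239.6 160.2] [0.5864 0.0497 0.1028] [0.574 0.033 0.076] [0.606 0.068 0.127] [106.  76.  56.]
handle 138 [[0.482, -0.089, 0.066], [0.47, -0.086, 0.068], [0.476, -0.084, 0.066], [0.479, -0.081, 0.066], [0.472, -0.076, 0.061], [0.48, -0.073, 0.064], [0.476, -0.07, 0.066], [0.482, -0.065, 0.065], [0.482, -0.063, 0.066], [0.479, -0.06, 0.067], [0.479, -0.054, 0.065], [0.48, -0.052, 0.065], [0.482, -0.049, 0.067], [0.48, -0.044, 0.063], [0.484, -0.041, 0.068], [0.491, -0.036, 0.064], [0.486, -0.033, 0.061], [0.487, -0.03, 0.068], [0.488, -0.025, 0.067], [0.485, -0.022, 0.066], [0.488, -0.017, 0.063], [0.489, -0.014, 0.063], [0.49, -0.012, 0.069]]
```

View pics/crop1.png

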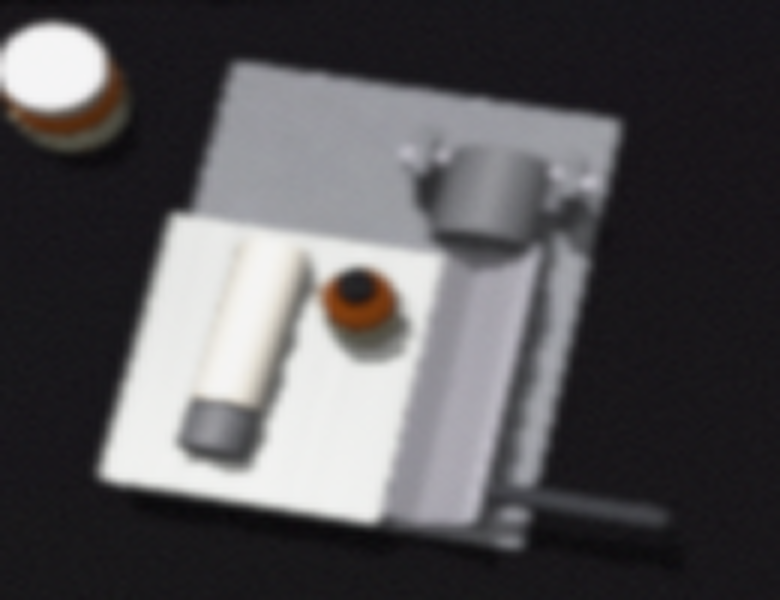

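The crop confirms the choice: white tube with grey cap, and next to it the amber bottle with its black cap at crop (357,287). The cradle is level and the handle is at lower right.

Run:
```python
from h import *
hx=np.array([.976,-.218]);hy=np.array([.218,.976]);H=np.array([.6725,-.0202])
f=lambda p:((p[:2]-H)@hx,(p[:2]-H)@hy)
for n,r in(('top',(slice(140,180),slice(228,252))),('side',(slice(135,170),slice(268,290)))):
    d=np.load(n+'0.npz');c={k:d[k] for k in('K','R','t')};P=d['P'];col=d['color'].astype(int)
    M=np.zeros(P.shape[:2],bool);M[r]=1
    cap=M&(col.max(-1)<60)&(P[...,2]>.10);v,u=np.nonzero(cap);p=ray(c,u.mean(),v.mean(),.115)
    am=M&(col[...,0]-col[...,2]>50);q=P[am]
    print(n,'cap',len(u),p.round(4),np.round(f(p),4),'top',P[cap].mean(0).round(4),P[cap][:,2].max())
d=np.load('top0.npz');P=d['P'];m=np.zeros(P.shape[:2],bool);m[140:200,200:236]=1
m&=(P[...,2]>.075);q=P[m];q=q[q[:,2]>np.percentile(q[:,2],50)]
(vx,vy,x0,y0)=cv2.fitLine(q[:,:2].astype(np.float32),cv2.DIST_L2,0,.01,.01).ravel();print('tube axis',vx,vy,np.round(f(np.array([x0,y0])),4),'ends',np.percentile((P[m][:,:2]-H)@hx,[1,99]))
for n in('beaker','flask'):pass
o=get_obs();w,x,y,z=o['tool_rot'];R=Ro.from_quat([x,y,z,w]).as_matrix()
print('shift to bottle above .23',R.T@(np.array([*p[:2],.23])-o['eef_pos']))
```

```text
top cap 23 [0.591  0.0504 0.115 ] [-0.0949  0.0511] top [0.5886 0.05   0.123 ] 0.12610997930729936
side cap 5 [0.5897 0.0474 0.115 ] [-0.0955  0.0479] top [0.5868 0.0439 0.1194] 0.12205436039015902
tube axis 0.9767672 0.21430328 [-0.1357  0.0888] ends [-0.37726306 -0.06957702]
shift to bottle above .23 [-0.49234368  0.0013111  -0.56284118]
```

>>> play_rows(increments=[[[-0.012,0,-0.014],[0,0,0]],[[-0.0246,0,-0.0281],[0,0,0]],[[-0.0246,0,-0.0281],[0,0,0]],[[-0.0246,0,-0.0281],[0,0,0]],[[-0.0246,0,-0.0281],[0,0,0]],[[-0.0246,0,-0.0281],[0,0,0]],[[-0.0246,0,-0.0281],[0,0,0]],[[-0.0246,0,-0.0281],[0,0,0]],[[-0.0246,0,-0.0281],[0,0,0]],[[-0.0246,0,-0.0281],[0,0,0]],[[-0.0246,0,-0.0281],[0,0,0]],[[-0.0246,0,-0.0281],[0,0,0]],[[-0.0246,0,-0.0281],[0,0,0]],[[-0.0246,0,-0.0281],[0,0,0]],[[-0.0246,0,-0.0281],[0,0,0]],[[-0.0246,0,-0.0281],[0,0,0]],[[-0.0246,0,-0.0281],[0,0,0]],[[-0.0246,0,-0.0281],[0,0,0]],[[-0.0246,0,-0.0281],[0,0,0]],[[-0.0246,0,-0.0281],[0,0,0]]], gripper=0.0854)

```text
t: 1.77
eef_pos: [0.5787, 0.0623, 0.231]
tool_rot: [0.555, -0.555, -0.438, 0.439]
contact_force: [0.2, 1.3, 0.6]
gripper_width: 1.003
```

>>> play_rows(increments=[[[-0.012,0,-0.014],[0,0,0]],[[0,0,0],[0,6.86,0]],[[0,0,0],[0,6.86,0]],[[0,0,0],[0,6.86,0]],[[0,0,0],[0,6.86,0]],[[0,0,0],[0,6.86,0]],[[0,0,0],[0,6.86,0]],[[0,0,0],[0,6.86,0]],[[0,0,0],[0,6.86,0]],[[0,0,0],[0,6.86,0]],[[0,0,0],[0,6.86,0]],[[0,0,0],[0,6.86,0]],[[0,0,0],[0,6.86,0]],[[0,0,0],[0,6.86,0]],[[0,0,0],[0,0,0]],[[0,0,0],[0,0,0]]])

```text
t: 3.1
eef_pos: [0.5888, 0.0492, 0.2309]
tool_rot: [-0.703, 0.703, -0.076, 0.076]
contact_force: [-0.2, 0.6, -1.3]
gripper_width: 1.003
```

Run:
```python
from h import *
o=get_obs();w,x,y,z=o['tool_rot'];R=Ro.from_quat([x,y,z,w]).as_matrix();print(o['t'],o['eef_pos'],R.round(3).tolist(),o['q'].round(2))
c=cam('wrist');save(c['color'],'w1.png');np.savez('w1.npz',P=pts(c),**{k:c[k] for k in('color','K','R','t','range_z')})
```

```text
3.1 [0.588796   0.04919569 0.2309339 ] [[0.977, -0.001, 0.213], [-0.213, -0.0, 0.977], [-0.001, -1.0, -0.001]] [-0.71  0.4   0.69  1.8  -0.29  1.05 -0.13]
```

View pics/w1.png

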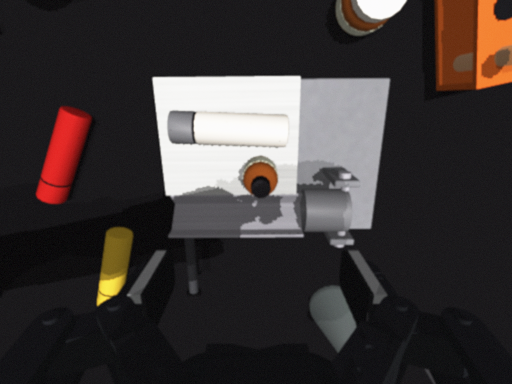

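The wrist view shows the tube from (168,127) to (288,130), the bottle cap at (261,187), the cup at (325,212), the deck edge along row ~196 and the handle from (188,240) to (194,292).

Run:
```python
from h import *
hx=np.array([.977,-.213]);hy=np.array([.213,.977]);H=np.array([.6725,-.0202])
f=lambda p:np.round(((p[:2]-H)@hx,(p[:2]-H)@hy),4)
d=np.load('w1.npz');c={k:d[k] for k in('K','R','t')};P=d['P']
for n,u,v,z in(('deck TL',154,78,.051),('deck TR',300,77,.051),('deck BR',299,196,.051),('deck BL',167,196,.051),
 ('cap edge l',168,127,.068),('foot',288,130,.068),('cup mouth l',301,212,.06),('trough end',172,236,.06),('bar root',190,250,.06),('bar end',194,290,.06),('cap',261,187,.121)):
    p=ray(c,u,v,z);print(n,p[:2].round(4),f(p),'depth pt',P[v,u].round(3))
Z=P[...,2];hs=np.stack([(P[...,:2]-H)@hx,(P[...,:2]-H)@hy,Z],-1)
def st(n,m):q=hs[m];print(n,len(q),np.percentile(q,[1,50,99],axis=0).round(4).tolist())
m=np.zeros(Z.shape,bool);m[105:152,165:292]=1;m&=Z>.06;st('tube',m)
top=m&(Z>.080);q=hs[top];L=cv2.fitLine(q[:,:2].astype(np.float32),2,0,.01,.01).ravel();print(L.round(4))
m=np.zeros(Z.shape,bool);m[150:200,240:282]=1;st('bottle',m&(Z>.06));st('bottlecap',m&(Z>.117))
m=np.zeros(Z.shape,bool);m[240:296,180:205]=1;st('bar',m&(Z>.05)&(Z<.08))
m=np.zeros(Z.shape,bool);m[180:240,299:352]=1;st('cup',m&(Z>.078))
```

```text
deck TL [0.5059 0.1717] [-0.2036  0.152 ] depth pt [0.606 0.131 0.374]
deck TR [0.654  0.1406] [-0.0523  0.1531] depth pt [0.661 0.142 0.002]
deck BR [0.6312 0.0121] [-0.0472  0.0228] depth pt [0.631 0.012 0.051]
deck BL [0.4791 0.0452] [-0.2029  0.0227] depth pt [0.46  0.032 0.001]
cap edge l [0.5101 0.1216] [-0.1889  0.104 ] depth pt [0.516 0.122 0.085]
foot [0.6308 0.0923] [-0.0647  0.101 ] depth pt [0.63  0.094 0.083]
cup mouth l [ 0.6295 -0.0046] [-0.0454  0.0061] depth pt [ 0.631 -0.012  0.042]
trough end [ 0.4728 -0.0023] [-0.1989 -0.0251] depth pt [0.479 0.004 0.074]
bar root [ 0.4886 -0.0252] [-0.1786 -0.044 ] depth pt [ 0.491 -0.022  0.066]
bar end [ 0.4771 -0.0821] [-0.1777 -0.1021] depth pt [ 0.48  -0.078  0.066]
cap [0.5932 0.0539] [-0.0932  0.0555] depth pt [0.593 0.055 0.124]
tube 4030 [[-0.1841, 0.0855, 0.0715], [-0.1258, 0.1038, 0.0833], [-0.0677, 0.12, 0.0868]]
[ 0.9996 -0.0299 -0.1259  0.1029]
bottle 1172 [[-0.1109, 0.0437, 0.0638], [-0.0942, 0.0613, 0.1007], [-0.0774, 0.0725, 0.1253]]
bottlecap 329 [[-0.1023, 0.046, 0.1176], [-0.0942, 0.0555, 0.1235], [-0.0859, 0.1338, 0.3741]]
bar 571 [[-0.1855, -0.1048, 0.0579], [-0.1774, -0.067, 0.0655], [-0.1706, -0.0278, 0.068]]
cup 1373 [[-0.0973, -0.008, 0.0783], [-0.0201, 0.0126, 0.084], [0.0046, 0.1338, 0.3741]]
```

>>> play_rows(increments=[[[0.0024,0.005,0.003],[0,0,0]],[[0,0.02,0],[0,0,0]],[[0,0.02,0],[0,0,0]],[[0,0.02,0],[0,0,0]],[[0,0.02,0],[0,0,0]],[[0,0.02,0],[0,0,0]],[[0,0.02,0],[0,0,0]],[[0,0.02,0],[0,0,0]],[[0,0.015,0],[0,0,0]],[[0,0.01,0],[0,0,0]],[[0,0.005,0],[0,0,0]],[[0,0,0],[0,0,0]],[[0,0,0],[0,0,0]]])

```text
t: 4.23
eef_pos: [0.5925, 0.0514, 0.0567]
tool_rot: [0.703, -0.703, 0.077, -0.077]
contact_force: [0.4, -0.3, -0.0]
gripper_width: 1.002
```

>>> play_rows(increments=[[[0,0,0],[0,0,0]],[[0,0,0],[0,0,0]],[[0,0,0],[0,0,0]],[[0,0,0],[0,0,0]],[[0,0,0],[0,0,0]],[[0,0,0],[0,0,0]],[[0,0,0],[0,0,0]],[[0,0,0],[0,0,0]],[[0,0,0],[0,0,0]],[[0,0,0],[0,0,0]]], gripper=0.02, grip_force=30)

```text
t: 5.07
eef_pos: [0.5924, 0.0515, 0.0569]
tool_rot: [0.703, -0.703, 0.077, -0.077]
contact_force: [-0.9, 0.6, 5.5]
gripper_width: 0.409
```

Run:
```python
from h import *
c=cam('wrist');save(c['color'],'w2.png')
```

```text
(no output)
```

View pics/w2.png

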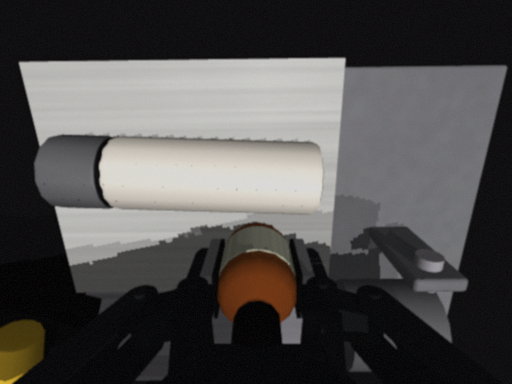

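The bottle is between the pads at (257,270). The opening of about 35 mm matches its diameter. The tube at (180,173) has not moved.

>>> play_rows(increments=[[[0,-0.005,0],[0,0,0]],[[0,-0.01,0],[0,0,0]],[[0,-0.02,0],[0,0,0]],[[0,-0.02,0],[0,0,0]],[[0,-0.02,0],[0,0,0]],[[0,-0.015,0],[0,0,0]],[[0,-0.01,0],[0,0,0]],[[-0.0015,0,-0.009],[0,0,0]],[[-0.004,0,-0.02],[0,0,0]],[[-0.0055,0,-0.03],[0,0,0]],[[-0.0055,0,-0.03],[0,0,0]],[[-0.0055,0,-0.03],[0,0,0]],[[-0.0055,0,-0.03],[0,0,0]],[[-0.0055,0,-0.03],[0,0,0]],[[-0.0055,0,-0.03],[0,0,0]],[[-0.0055,0,-0.03],[0,0,0]],[[-0.0055,0,-0.03],[0,0,0]],[[-0.0055,0,-0.03],[0,0,0]],[[-0.0055,0,-0.03],[0,0,0]],[[-0.0055,0,-0.03],[0,0,0]]])

```text
t: 6.78
eef_pos: [0.4477, -0.286, 0.1555]
tool_rot: [0.703, -0.703, 0.078, -0.077]
contact_force: [0.2, -0.3, -0.4]
gripper_width: 0.413
```

>>> play_rows(increments=[[[-0.0055,0,-0.03],[0,0,0]],[[-0.0022,0,-0.02],[0,0,0]],[[0,0,0],[0,0,0]],[[0,0,0],[0,0,0]],[[0,0,0],[0,0,0]]])

```text
t: 7.2
eef_pos: [0.4309, -0.3311, 0.1556]
tool_rot: [0.703, -0.703, 0.078, -0.077]
contact_force: [0.9, 1.0, -1.1]
gripper_width: 0.413
```

Run:
```python
from h import *
o=get_obs();print(o['t'],o['eef_pos'],o['contact_force'],o['gripper_width'])
c=cam('wrist');P=pts(c)
save(c['color'],'w3.png')
```

```text
7.2 [ 0.43094319 -0.33113428  0.15556959] [ 0.9462302   0.95785807 -1.12719369] 0.41253110537386634
```

View pics/w3.png

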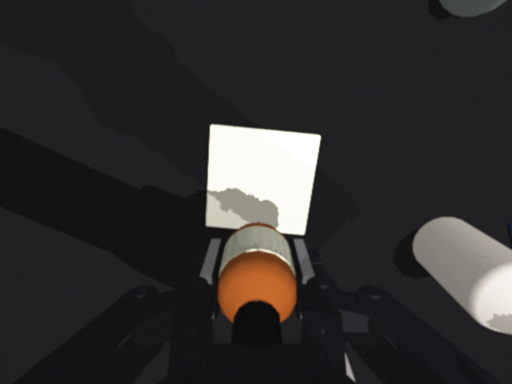

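The bottle is still held upright, with the tile below and ahead at (262,180), as expected from the tilted camera.

>>> play_rows(increments=[[[0,0.01,0],[0,0,0]],[[0,0.02,0],[0,0,0]],[[0,0.02,0],[0,0,0]],[[0,0.02,0],[0,0,0]],[[0,0.02,0],[0,0,0]],[[0,0.02,0],[0,0,0]],[[0,0.012,0],[0,0,0]],[[0,0.006,0],[0,0,0]],[[0,0.004,0],[0,0,0]],[[0,0.003,0],[0,0,0]],[[0,0.002,0],[0,0,0]],[[0,0.002,0],[0,0,0]],[[0,0,0],[0,0,0]],[[0,0,0],[0,0,0]]])

```text
t: 8.42
eef_pos: [0.4317, -0.332, 0.0177]
tool_rot: [-0.703, 0.703, -0.077, 0.077]
contact_force: [-0.2, -0.0, -0.1]
gripper_width: 0.412
```

Run:
```python
from h import *
c=cam('side');save(cv2.resize(c['color'][220:384,230:430],None,fx=3,fy=3),'s3.png')
c=cam('wrist');P=pts(c);m=(c['color'].min(-1)>170)&(abs(P[...,2]-.008)<.01);q=P[m];print(len(q),q.min(0),q.max(0))
```

```text
15487 [ 0.3802016  -0.39416716 -0.00050921] [ 0.50329131 -0.26494625  0.01096333]
```

View pics/s3.png

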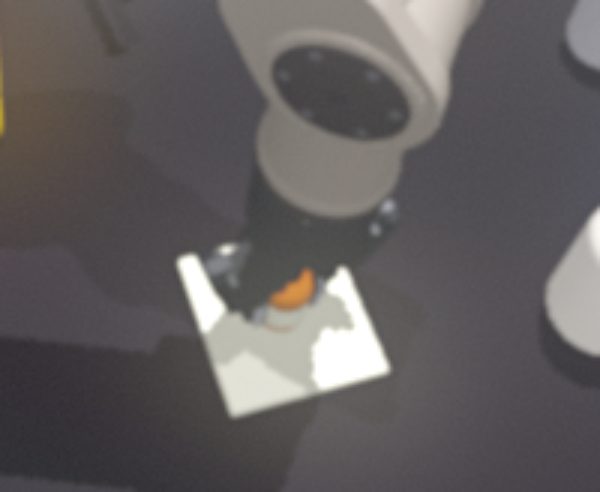

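The bottle (290,290) is over the middle of the tile with a few millimetres left to go. I'll ease it down onto the tile.

>>> play_rows(increments=[[[0,0.0015,0],[0,0,0]],[[0,0.001,0],[0,0,0]],[[0,0.0008,0],[0,0,0]],[[0,0,0],[0,0,0]],[[0,0,0],[0,0,0]]])

```text
t: 8.93
eef_pos: [0.4315, -0.3319, 0.0139]
tool_rot: [0.703, -0.703, 0.077, -0.077]
contact_force: [-0.3, 1.0, -1.1]
gripper_width: 0.408
```

>>> play_rows(increments=[[[0,0.0008,0],[0,0,0]],[[0,0,0],[0,0,0]],[[0,0,0],[0,0,0]]])

```text
t: 9.18
eef_pos: [0.4315, -0.3319, 0.0139]
tool_rot: [0.703, -0.703, 0.077, -0.077]
contact_force: [-2.2, 1.9, 9.0]
gripper_width: 0.416
```

Contact at 9 N. Release gently, then retreat upwards.

>>> play_rows(increments=[[[0,0,0],[0,0,0]],[[0,0,0],[0,0,0]],[[0,0,0],[0,0,0]],[[0,0,0],[0,0,0]],[[0,0,0],[0,0,0]],[[0,0,0],[0,0,0]],[[0,-0.005,0],[0,0,0]],[[0,-0.01,0],[0,0,0]],[[0,-0.02,0],[0,0,0]],[[0,-0.02,0],[0,0,0]],[[0,-0.025,0],[0,0,0]],[[0,-0.03,0],[0,0,0]],[[0,-0.03,0],[0,0,0]],[[0,-0.03,0],[0,0,0]],[[0,-0.01,0],[0,0,0]],[[0,0,0],[0,0,0]]], gripper=0.08)

```text
t: 10.52
eef_pos: [0.4328, -0.3331, 0.1966]
tool_rot: [-0.702, 0.703, -0.075, 0.079]
contact_force: [-0.5, 0.0, -0.2]
gripper_width: 0.939
```

Run:
```python
from h import *
c=cam('wrist');P=pts(c);col=c['color'].astype(int)
m=(col[...,0]-col[...,2]>60)&(P[...,2]<.1)&(abs(P[...,0]-.43)<.08)&(abs(P[...,1]+.33)<.08);q=P[m];print(len(q),q.min(0),q.max(0),q.mean(0))
k=(P[...,2]>.06)&(P[...,2]<.1)&(np.hypot(P[...,0]-.43,P[...,1]+.33)<.04);print(k.sum(),P[k].mean(0),P[k].max(0))
o=get_obs();print(o['eef_pos'],o['t'])
```

```text
582 [ 0.41458758 -0.34406548  0.04232174] [ 0.44838363 -0.31281255  0.08180522] [ 0.43266668 -0.32343311  0.05655709]
412 [ 0.43154994 -0.3281603   0.07607244] [ 0.44141141 -0.31993632  0.08297358]
[ 0.43206092 -0.33211727  0.19455857] 10.5667
```

The bottle stands on the tile at about (0.4315, −0.331) with its top at 0.080 m. Next, go behind the tube.

>>> play_rows(increments=[[[0.001,0,0.012],[0,0,0]],[[0.0025,0,0.0294],[0,0,0]],[[0.0025,0,0.0294],[0,0,0]],[[0.0025,0,0.0294],[0,0,0]],[[0.0025,0,0.0294],[0,0,0]],[[0.0025,0,0.0294],[0,0,0]],[[0.0025,0,0.0294],[0,0,0]],[[0.0025,0,0.0294],[0,0,0]],[[0.0025,0,0.0294],[0,0,0]],[[0.0025,0,0.0294],[0,0,0]],[[0.0025,0,0.0294],[0,0,0]],[[0.0025,0,0.0294],[0,0,0]],[[0.0025,0,0.0294],[0,0,0]],[[0.0025,0,0.0294],[0,0,0]],[[0.0025,0,0.0294],[0,0,0]],[[0.0025,0,0.0294],[0,0,0]],[[0.0025,0,0.0294],[0,0,0]],[[0.001,0,0.015],[0,0,0]],[[0,0,0],[0,0,0]],[[0,0,0],[0,0,0]]])

```text
t: 12.23
eef_pos: [0.5795, 0.1443, 0.1919]
tool_rot: [-0.702, 0.704, -0.077, 0.076]
contact_force: [0.0, -0.9, -0.2]
gripper_width: 0.94
```

```bash
cat > tube.py <<'E'
from h import *
hx=np.array([.977,-.213]);hy=np.array([.213,.977]);H=np.array([.6725,-.0202])
f=lambda p:np.round(((p[:2]-H)@hx,(p[:2]-H)@hy),4)
def look(names):
  o=get_obs();print(o['t'],o['eef_pos'].round(4),'tool h',f(o['eef_pos']),o['contact_force'].round(1))
  for n in names:
    c=cam(n);P=pts(c);save(c['color'],'%s_%d.png'%(n,round(o['t']*100)))
    hs=np.stack([(P[...,:2]-H)@hx,(P[...,:2]-H)@hy,P[...,2]],-1);col=c['color'].astype(int)
    m=(col.min(-1)>90)&(col.max(-1)-col.min(-1)<60)&(hs[...,2]>.057)&(hs[...,2]<.1)&(abs(hs[...,1]-.06)<.1)&(hs[...,0]<-.03)&(hs[...,0]>-.21)
    q=hs[m];print(n,len(q),'tube pct',np.percentile(q,[2,50,98],axis=0).round(4).tolist() if len(q) else '')
E
python3 -c "
from tube import *
look(['top','side','wrist'])"
```

```text
12.2333 [0.5795 0.1443 0.1919] tool h [-0.1259  0.1409] [ 0.  -0.9 -0.2]
top 614 tube pct [[-0.1859, -0.0214, 0.0577], [-0.1064, 0.0892, 0.0805], [-0.0321, 0.1149, 0.0872]]
side 1010 tube pct [[-0.1904, -0.0237, 0.0589], [-0.1204, 0.0838, 0.0741], [-0.0327, 0.1089, 0.0858]]
wrist 5753 tube pct [[-0.1909, -0.0189, 0.0576], [-0.1151, 0.0957, 0.077], [-0.042, 0.1188, 0.086]]
```

>>> play_rows(increments=[[[0,0.01,0.005],[0,0,0]],[[0,0.02,0],[0,0,0]],[[0,0.02,0],[0,0,0]],[[0,0.02,0],[0,0,0]],[[0,0.02,0],[0,0,0]],[[0,0.02,0],[0,0,0]],[[0,0.015,0],[0,0,0]],[[0,0.01,0],[0,0,0]],[[0,0.006,0],[0,0,0]],[[0,0.004,0],[0,0,0]],[[0,0,0],[0,0,0]],[[0,0,0],[0,0,0]]])

```text
t: 13.38
eef_pos: [0.5818, 0.1495, 0.0487]
tool_rot: [0.703, -0.703, 0.077, -0.077]
contact_force: [0.1, -0.3, 0.1]
gripper_width: 0.934
```

```bash
python3 -c "
from tube import *
look(['wrist'])"
```

```text
13.3833 [0.5818 0.1495 0.0487] tool h [-0.1247  0.1465] [ 0.1 -0.3  0.1]
wrist 7141 tube pct [[-0.1711, 0.1117, 0.0597], [-0.1228, 0.1178, 0.0751], [-0.0792, 0.1595, 0.0975]]
```

>>> play_rows(increments=[[[0,0,-0.003],[0,0,0]],[[0,0,-0.004],[0,0,0]],[[0,0,-0.004],[0,0,0]],[[0,0,-0.004],[0,0,0]],[[0,0,-0.004],[0,0,0]],[[0,0,-0.004],[0,0,0]],[[0,0,-0.004],[0,0,0]],[[0,0,-0.004],[0,0,0]],[[0,0,-0.004],[0,0,0]],[[0,0,-0.004],[0,0,0]],[[0,0,-0.004],[0,0,0]],[[0,0,-0.004],[0,0,0]],[[0,0,-0.003],[0,0,0]],[[0,0,0],[0,0,0]]])

```text
t: 14.6
eef_pos: [0.5704, 0.0997, 0.0482]
tool_rot: [-0.703, 0.703, -0.078, 0.077]
contact_force: [0.4, -0.7, -0.2]
gripper_width: 0.936
```

```bash
python3 -c "
from tube import *
look(['top','side'])"
```

```text
14.6 [0.5704 0.0997 0.0482] tool h [-0.1253  0.0953] [ 0.4 -0.7 -0.2]
top 562 tube pct [[-0.1877, -0.0216, 0.0575], [-0.1084, 0.051, 0.081], [-0.0316, 0.0759, 0.0877]]
side 1140 tube pct [[-0.1887, -0.0233, 0.0585], [-0.122, 0.0484, 0.0745], [-0.0334, 0.0976, 0.0884]]
```

>>> play_rows(increments=[[[0,0,-0.003],[0,0,0]],[[0,0,-0.004],[0,0,0]],[[0,0,-0.004],[0,0,0]],[[0,0,-0.004],[0,0,0]],[[0,0,-0.004],[0,0,0]],[[0,0,-0.004],[0,0,0]],[[0,0,-0.004],[0,0,0]],[[0,0,-0.004],[0,0,0]],[[0,0,-0.004],[0,0,0]],[[0,0,-0.004],[0,0,0]],[[0,0,-0.004],[0,0,0]],[[0,0,-0.004],[0,0,0]],[[0,0,0],[0,0,0]],[[0,0,0],[0,0,0]],[[0,0,0],[0,0,0]],[[0,0,0],[0,0,0]]])

```text
t: 16.03
eef_pos: [0.5604, 0.0552, 0.0482]
tool_rot: [0.703, -0.703, 0.077, -0.077]
contact_force: [-0.4, -0.3, -0.5]
gripper_width: 0.937
```

```bash
python3 -c "
from tube import *
look(['top','side'])
c=cv2.imread('pics/side_%d.png'%round(get_obs()['t']*100-10)) 
" ; ls pics | tail -5
python3 - <<'E'
import cv2,glob,os
f=max(glob.glob('pics/side_*.png'),key=os.path.getmtime)
cv2.imwrite('pics/sc.png',cv2.resize(cv2.imread(f)[110:240,200:370],None,fx=4,fy=4))
E
```

```text
16.0333 [0.5604 0.0552 0.0482] tool h [-0.1256  0.0497] [-0.4 -0.3 -0.5]
top 515 tube pct [[-0.1544, -0.0207, 0.0581], [-0.1035, 0.0024, 0.0744], [-0.033, 0.0212, 0.0856]]
side 1046 tube pct [[-0.1887, -0.0226, 0.0589], [-0.1184, -0.0046, 0.0723], [-0.033, 0.0505, 0.0889]]
w1.png
w2.png
w3.png
wrist_1223.png
wrist_1338.png
```

View pics/sc.png

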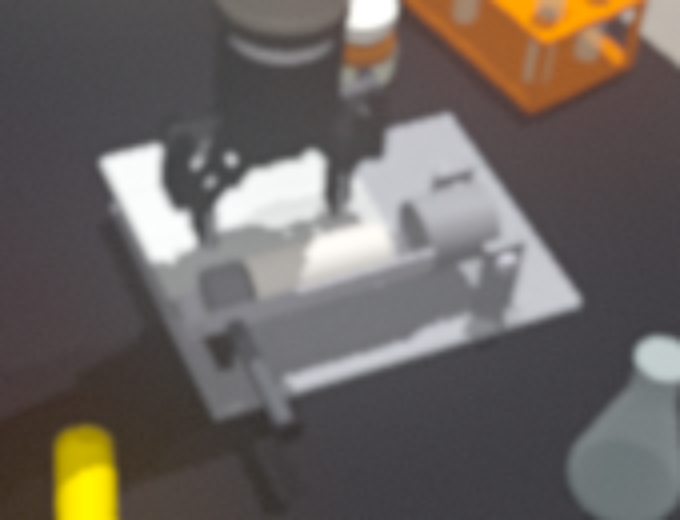

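The tube lies in the trough with its cap at (222,285) and the cup at (455,220). Next, rise, close the fingers, go behind the cap and push.

>>> play_rows(increments=[[[0,-0.005,0.003],[0,0,0]],[[0,-0.015,0],[0,0,0]],[[0,-0.02,0],[0,0,0]],[[0,-0.02,0],[0,0,0]],[[0,-0.02,0],[0,0,0]],[[-0.012,0,-0.006],[0,0,0]],[[-0.02,0,-0.011],[0,0,0]],[[-0.02,0,-0.011],[0,0,0]],[[-0.02,0,-0.011],[0,0,0]],[[-0.02,0,-0.0107],[0,0,0]],[[-0.002,0,0],[0,0,0]],[[0,0,0],[0,0,0]],[[0,0,0],[0,0,0]],[[0,0,0],[0,0,0]],[[0,0,0],[0,0,0]]], gripper=0.0)

```text
t: 17.38
eef_pos: [0.4596, 0.0299, 0.1284]
tool_rot: [-0.703, 0.703, -0.077, 0.077]
contact_force: [-0.2, -0.0, 0.1]
gripper_width: -0.002
```

Run:
```python
from tube import *
look(['top','wrist'])
c=cam('wrist');P=pts(c);col=c['color'].astype(int);hs=np.stack([(P[...,:2]-H)@hx,(P[...,:2]-H)@hy,P[...,2]],-1)
m=(hs[...,2]>.06)&(hs[...,2]<.1)&(abs(hs[...,1]-.003)<.012)&(hs[...,0]>-.2)&(hs[...,0]<-.06)
print(np.percentile(hs[m],[1,50,99],axis=0).round(4),get_obs()['gripper_width'])
t=m&(hs[...,2]>.073);print('tube top y',np.median(hs[t][:,1]))
```

```text
17.3833 [0.4596 0.0299 0.1284] tool h [-0.2187  0.0036] [-0.2 -0.   0.1]
top 76 tube pct [[-0.051, -0.0201, 0.0639], [-0.0378, 0.0085, 0.0824], [-0.0305, 0.0301, 0.0874]]
wrist 9057 tube pct [[-0.1825, -0.0183, 0.0578], [-0.1196, 0.0091, 0.0745], [-0.0428, 0.0252, 0.0799]]
[[-0.1865 -0.0061  0.0657]
 [-0.1294  0.0066  0.0766]
 [-0.0692  0.0148  0.0786]] -0.0005371034488216093
tube top y 0.007374730284054715
```

>>> play_rows(increments=[[[0,0.01,0.001],[0,0,0]],[[0,0.02,0],[0,0,0]],[[0,0.02,0],[0,0,0]],[[0,0.012,0],[0,0,0]],[[0,0.007,0],[0,0,0]],[[0,0.003,0],[0,0,0]],[[0,0,0],[0,0,0]],[[0,0,0],[0,0,0]]])

```text
t: 18.2
eef_pos: [0.459, 0.0305, 0.0564]
tool_rot: [0.703, -0.703, 0.077, -0.077]
contact_force: [-0.1, -0.1, -0.2]
gripper_width: -0.004
```

>>> play_rows(increments=[[[0.003,0,0],[0,0,0]],[[0.004,0,0],[0,0,0]],[[0.004,0,0],[0,0,0]],[[0.004,0,0],[0,0,0]],[[0.004,0,0],[0,0,0]],[[0.004,0,0],[0,0,0]],[[0.004,0,0],[0,0,0]],[[0.004,0,0],[0,0,0]],[[0.003,0,0],[0,0,0]],[[0,0,0],[0,0,0]]])

```text
t: 19.03
eef_pos: [0.4927, 0.023, 0.0562]
tool_rot: [-0.703, 0.703, -0.077, 0.077]
contact_force: [1.0, 0.7, -0.7]
gripper_width: -0.0
```

Run:
```python
from tube import *
look(['wrist'])
```

```text
19.0333 [0.4927 0.023  0.0562] tool h [-0.1849  0.0039] [ 1.   0.7 -0.7]
wrist 13969 tube pct [[-0.1657, -0.0175, 0.0588], [-0.1047, 0.015, 0.0743], [-0.0582, 0.0254, 0.078]]
```

>>> play_rows(increments=[[[0.003,0,0],[0,0,0]],[[0.004,0,0],[0,0,0]],[[0.004,0,0],[0,0,0]],[[0.004,0,0],[0,0,0]],[[0.004,0,0],[0,0,0]],[[0.004,0,0],[0,0,0]],[[0.004,0,0],[0,0,0]],[[0.004,0,0],[0,0,0]],[[0.004,0,0],[0,0,0]],[[0.003,0,0],[0,0,0]],[[0.002,0,0],[0,0,0]],[[0.001,0,0],[0,0,0]]])

```text
t: 20.08
eef_pos: [0.5322, 0.0142, 0.0562]
tool_rot: [-0.703, 0.703, -0.077, 0.077]
contact_force: [-0.6, 0.4, -1.1]
gripper_width: -0.004
```

>>> play_rows(increments=[[[0.001,0,0],[0,0,0]],[[0.001,0,0],[0,0,0]],[[0.001,0,0],[0,0,0]],[[0.001,0,0],[0,0,0]]])

```text
t: 20.42
eef_pos: [0.5358, 0.0135, 0.0562]
tool_rot: [0.703, -0.703, 0.077, -0.077]
contact_force: [-1.2, -0.2, -0.0]
gripper_width: 0.003
```

>>> play_rows(increments=[[[0.001,0,0],[0,0,0]],[[0.001,0,0],[0,0,0]],[[0.001,0,0],[0,0,0]],[[0.001,0,0],[0,0,0]],[[0.001,0,0],[0,0,0]]])

```text
t: 20.83
eef_pos: [0.5408, 0.0124, 0.0562]
tool_rot: [0.703, -0.703, 0.077, -0.077]
contact_force: [-1.8, 0.5, 0.4]
gripper_width: 0.002
```

>>> play_rows(increments=[[[0.001,0,0],[0,0,0]],[[0.001,0,0],[0,0,0]],[[0,0,0],[0,0,0]]])

```text
t: 21.08
eef_pos: [0.5429, 0.0119, 0.0562]
tool_rot: [-0.703, 0.703, -0.077, 0.077]
contact_force: [-0.6, -0.9, 0.3]
gripper_width: 0.001
```

>>> play_rows(increments=[[[0.001,0,0],[0,0,0]],[[0.001,0,0],[0,0,0]],[[0.001,0,0],[0,0,0]]])

```text
t: 21.33
eef_pos: [0.544, 0.0116, 0.0559]
tool_rot: [0.703, -0.703, 0.078, -0.076]
contact_force: [-8.9, 2.7, 5.1]
gripper_width: 0.001
```

>>> play_rows(increments=[[[0.001,0,0],[0,0,0]],[[0.0005,0,0],[0,0,0]],[[0,0,0],[0,0,0]]])

```text
t: 21.58
eef_pos: [0.544, 0.0115, 0.0555]
tool_rot: [0.703, -0.703, 0.079, -0.075]
contact_force: [-8.5, 1.6, 3.9]
gripper_width: -0.002
```

Run:
```python
from tube import *
look(['wrist'])
```

```text
21.5833 [0.544  0.0115 0.0555] tool h [-0.1323  0.0036] [-8.5  1.6  3.9]
wrist 9271 tube pct [[-0.1119, -0.016, 0.0598], [-0.0622, 0.0158, 0.0759], [-0.0314, 0.0261, 0.0857]]
```

The tube is home: resistance began at cap end ≈ 119 mm, the force reached 9 N, and it advances no further. Next, the handle.

>>> play_rows(increments=[[[-0.005,0,0],[0,0,0]],[[-0.006,0,0],[0,0,0]],[[0,-0.01,0],[0,0,0]],[[0,-0.02,0],[0,0,0]],[[0,-0.02,0],[0,0,0]],[[0,-0.02,0],[0,0,0]],[[0,-0.02,0],[0,0,0]],[[-0.009,0,-0.02],[0,0,0]],[[-0.012,0,-0.025],[0,0,0]],[[-0.012,0,-0.025],[0,0,0]],[[-0.005,0,-0.0156],[0,0,0]],[[0,0,0],[0,0,0]],[[0,0,0],[0,0,0]]], gripper=0.045)

```text
t: 22.72
eef_pos: [0.4809, -0.0627, 0.1465]
tool_rot: [0.703, -0.703, 0.077, -0.078]
contact_force: [-0.2, 0.4, 0.2]
gripper_width: 0.525
```

Run:
```python
from tube import *
look([])
for n in('top','side','wrist'):
    c=cam(n);P=pts(c);save(c['color'],n+'_h.png')
    hs=np.stack([(P[...,:2]-H)@hx,(P[...,:2]-H)@hy,P[...,2]],-1)
    m=(hs[...,2]>.056)&(hs[...,2]<.075)&(hs[...,1]<-.035)&(hs[...,1]>-.11)&(abs(hs[...,0]+.18)<.025);print(n,m.sum(),np.percentile(hs[m],[2,50,98],axis=0).round(4).tolist() if m.any() else '')
    m=(hs[...,2]>.055)&(hs[...,2]<.08)&(abs(hs[...,1]-.004)<.01)&(hs[...,0]<-.05)&(hs[...,0]>-.2);print('  tube',np.percentile(hs[m],[2,50],axis=0).round(4).tolist() if m.any() else '')
```

```text
22.7167 [ 0.4809 -0.0627  0.1465] tool h [-0.1781 -0.0824] [-0.2  0.4  0.2]
top 0 
  tube [[-0.1234, -0.0056, 0.0586], [-0.0889, 0.0036, 0.0759]]
side 150 [[-0.1854, -0.1093, 0.0584], [-0.1803, -0.0783, 0.0656], [-0.173, -0.0367, 0.0702]]
  tube [[-0.1238, -0.0059, 0.0576], [-0.0785, 0.0, 0.0744]]
wrist 1323 [[-0.185, -0.106, 0.0619], [-0.1787, -0.0718, 0.0671], [-0.1727, -0.0365, 0.0706]]
  tube [[-0.1234, -0.0056, 0.0623], [-0.0893, 0.0046, 0.077]]
```

>>> play_rows(increments=[[[-0.0005,0.01,0],[0,0,0]],[[0,0.02,0],[0,0,0]],[[0,0.02,0],[0,0,0]],[[0,0.02,0],[0,0,0]],[[0,0.015,0],[0,0,0]],[[0,0.01,0],[0,0,0]],[[0,0.006,0],[0,0,0]],[[0,0.004,0],[0,0,0]],[[0,0,0],[0,0,0]],[[0,0,0],[0,0,0]]])

```text
t: 23.7
eef_pos: [0.4806, -0.0619, 0.0415]
tool_rot: [0.703, -0.703, 0.077, -0.077]
contact_force: [0.6, -0.1, 0.1]
gripper_width: 0.524
```

>>> play_rows(increments=[[[0,0,0],[0,0,0]],[[0,0,0],[0,0,0]],[[0,0,0],[0,0,0]],[[0,0,0],[0,0,0]],[[0,0,0],[0,0,0]],[[0,0,0],[0,0,0]],[[0,0,0],[0,0,0]]], gripper=0.0, grip_force=25)

```text
t: 24.28
eef_pos: [0.4812, -0.062, 0.0416]
tool_rot: [0.703, -0.703, 0.076, -0.078]
contact_force: [3.4, 0.1, 2.6]
gripper_width: 0.133
```

Opening 11.4 mm: the bar is held. Now swing along the 180 mm arc, in 3° steps to 45° first.

>>> play_rows(increments=[[[0,-0.003,0],[0,0,0]],[[0.00025,-0.0064,0],[0,0,0]],[[0.00074,-0.0094,0],[0,0,0]],[[0.00123,-0.00934,0],[0,0,0]],[[0.00171,-0.00926,0],[0,0,0]],[[0.0022,-0.00917,0],[0,0,0]],[[0.00268,-0.00903,0],[0,0,0]],[[0.00315,-0.00889,0],[0,0,0]],[[0.0036,-0.0087,0],[0,0,0]],[[0.00406,-0.00851,0],[0,0,0]],[[0.0045,-0.00828,0],[0,0,0]],[[0.00492,-0.00804,0],[0,0,0]],[[0.00534,-0.00776,0],[0,0,0]],[[0.00573,-0.00748,0],[0,0,0]],[[0.00612,-0.00716,0],[0,0,0]],[[0.00649,-0.00684,0],[0,0,0]],[[0,0,0],[0,0,0]]])

```text
t: 25.7
eef_pos: [0.5306, -0.0725, 0.1694]
tool_rot: [0.704, -0.702, 0.079, -0.075]
contact_force: [-7.9, 5.7, 10.5]
gripper_width: 0.132
```

Run:
```python
from tube import *
look(['side'])
import glob,os
f=max(glob.glob('pics/side_*.png'),key=os.path.getmtime)
cv2.imwrite('pics/sd.png',cv2.resize(cv2.imread(f)[100:240,180:380],None,fx=3,fy=3))
```

```text
25.7 [ 0.5306 -0.0725  0.1694] tool h [-0.1275 -0.0813] [-7.9  5.7 10.5]
side 45 tube pct [[-0.0561, -0.0216, 0.0627], [-0.0442, -0.0085, 0.0888], [-0.0311, 0.0033, 0.0997]]
```

View pics/sd.png

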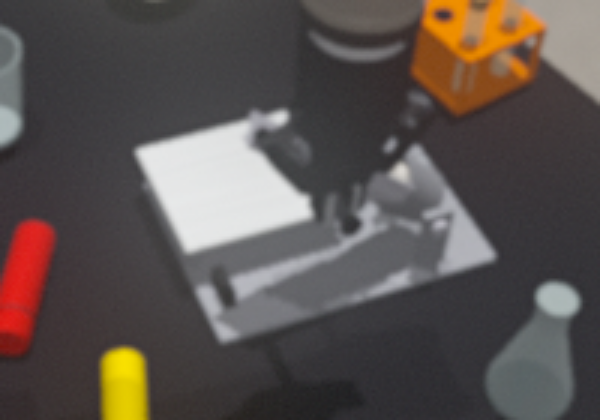

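The cradle is at about 45° with the bar still in the fingers (335,215), and the tube is still seated. Continue.

>>> play_rows(increments=[[[0.00684,-0.00649,0],[0,0,0]],[[0.00716,-0.00612,0],[0,0,0]],[[0.00748,-0.00573,0],[0,0,0]],[[0.00776,-0.00534,0],[0,0,0]],[[0.00804,-0.00492,0],[0,0,0]],[[0.00828,-0.0045,0],[0,0,0]],[[0.00851,-0.00406,0],[0,0,0]],[[0.0087,-0.0036,0],[0,0,0]],[[0.00889,-0.00315,0],[0,0,0]],[[0.00903,-0.00268,0],[0,0,0]],[[0.00917,-0.0022,0],[0,0,0]],[[0.00926,-0.0017,0],[0,0,0]],[[0.005,-0.0007,0],[0,0,0]],[[0.00434,-0.0005,0],[0,0,0]],[[0.0047,-0.0004,0],[0,0,0]],[[0.004,-0.0003,0],[0,0,0]],[[0.003,-0.0002,0],[0,0,0]],[[0,0,0],[0,0,0]]])

```text
t: 27.25
eef_pos: [0.6496, -0.0977, 0.2227]
tool_rot: [0.704, -0.702, 0.077, -0.077]
contact_force: [-2.7, 6.2, 6.0]
gripper_width: 0.127
```

```bash
python3 -c "
from tube import *
look([])"
```

```text
27.25 [ 0.6496 -0.0977  0.2227] tool h [-0.0058 -0.0806] [-2.7  6.2  6. ]
```

>>> play_rows(increments=[[[0.002,0,0],[0,0,0]],[[0.002,0,0],[0,0,0]],[[0.002,0,0],[0,0,0]],[[0,0,0],[0,0,0]]])

```text
t: 27.58
eef_pos: [0.6553, -0.099, 0.2227]
tool_rot: [0.704, -0.702, 0.077, -0.076]
contact_force: [-3.4, 6.8, 4.9]
gripper_width: 0.128
```

>>> play_rows(increments=[[[0.0015,0,0],[0,0,0]],[[0.0015,0,0],[0,0,0]],[[0,0,0],[0,0,0]]])

```text
t: 27.83
eef_pos: [0.6573, -0.0995, 0.2228]
tool_rot: [0.704, -0.702, 0.078, -0.076]
contact_force: [-7.5, 7.1, 9.5]
gripper_width: 0.128
```

>>> play_rows(increments=[[[0.0015,0,0],[0,0,0]],[[0.0015,0,0],[0,0,0]],[[0,0,0],[0,0,0]],[[0,0,0],[0,0,0]]])

```text
t: 28.17
eef_pos: [0.6573, -0.0994, 0.2227]
tool_rot: [0.705, -0.701, 0.08, -0.074]
contact_force: [-16.2, 10.0, 16.5]
gripper_width: 0.128
```

>>> play_rows(increments=[[[0.0015,0,0],[0,0,0]],[[0.001,0,0],[0,0,0]],[[0,0,0],[0,0,0]],[[0,0,0],[0,0,0]]])

```text
t: 28.5
eef_pos: [0.6574, -0.0995, 0.2227]
tool_rot: [0.705, -0.701, 0.082, -0.072]
contact_force: [-25.1, 12.6, 21.9]
gripper_width: 0.126
```

Against the stop: the position stays at 0.6574 while the force rises to 25 N. Ease the push, open, and leave upwards.

>>> play_rows(increments=[[[-0.001,0,0],[0,0,0]],[[-0.001,0,0],[0,0,0]],[[0,0,0],[0,0,0]]])

```text
t: 28.75
eef_pos: [0.6574, -0.0995, 0.2227]
tool_rot: [0.705, -0.701, 0.08, -0.074]
contact_force: [-19.3, 10.6, 16.5]
gripper_width: 0.127
```

>>> play_rows(increments=[[[0,0,0],[0,0,0]],[[0,0,0],[0,0,0]],[[0,0,0],[0,0,0]],[[0,0,0],[0,0,0]],[[0,0,0],[0,0,0]],[[0,0,0],[0,0,0]],[[0,0,0],[0,0,0]],[[-0.002,-0.006,0],[0,0,0]],[[0,-0.012,0],[0,0,0]],[[0,-0.02,0],[0,0,0]],[[0,-0.02,0],[0,0,0]],[[0,-0.02,0],[0,0,0]],[[0,-0.02,-0.01],[0,0,0]],[[-0.02,0,-0.02],[0,0,0]],[[-0.03,0,-0.02],[0,0,0]],[[-0.03,0,-0.02],[0,0,0]],[[-0.03,0,-0.02],[0,0,0]],[[-0.03,0,-0.02],[0,0,0]],[[-0.015,0,-0.01],[0,0,0]],[[0,0,0],[0,0,0]]], gripper=0.045)

```text
t: 30.42
eef_pos: [0.4779, -0.1884, 0.3205]
tool_rot: [0.703, -0.702, 0.079, -0.08]
contact_force: [-0.0, -0.2, -0.4]
gripper_width: 0.525
```

Run:
```python
from tube import *
look([])
for n,r in(('side',(slice(80,360),slice(190,390))),('top',(slice(90,250),slice(180,410)))):
    c=cam(n);P=pts(c);save(cv2.resize(c['color'][r],None,fx=2,fy=2,interpolation=cv2.INTER_CUBIC),n+'_f.png')
    hs=np.stack([(P[...,:2]-H)@hx,(P[...,:2]-H)@hy,P[...,2]],-1)
    m=(abs(hs[...,0])<.06)&(abs(hs[...,1])<.03)&(hs[...,2]>.1)&(hs[...,2]<.3);print(n,np.percentile(hs[m],[2,50,98],axis=0).round(4).tolist())
    m=(abs(hs[...,0])<.06)&(hs[...,1]<-.04)&(hs[...,1]>-.12)&(hs[...,2]>.2)&(hs[...,2]<.27);print(' bar',m.sum(),np.percentile(hs[m],[2,50,98],axis=0).round(4).tolist() if m.any() else '')
a=cv2.imread('pics/side_f.png');b=cv2.imread('pics/top_f.png')
o=np.zeros((560,860,3),np.uint8);o[:a.shape[0],:a.shape[1]]=a;o[:b.shape[0],400:400+b.shape[1]]=b;cv2.imwrite('pics/fin.png',o[:,:800])
```

```text
30.4167 [ 0.4779 -0.1884  0.3205] tool h [-0.1543 -0.2057] [-0.  -0.2 -0.4]
side [[-0.0295, -0.0154, 0.1016], [-0.0149, -0.0057, 0.1287], [-0.005, 0.0091, 0.1686]]
 bar 62 [[-0.0078, -0.1092, 0.2312], [-0.0001, -0.1067, 0.2431], [0.0088, -0.0733, 0.2494]]
top [[-0.03, -0.025, 0.1037], [-0.0149, -0.0014, 0.1953], [0.0115, 0.0238, 0.2616]]
 bar 156 [[-0.0058, -0.1069, 0.2396], [-0.0007, -0.0749, 0.2448], [0.0065, -0.0418, 0.249]]
```

View pics/fin.png

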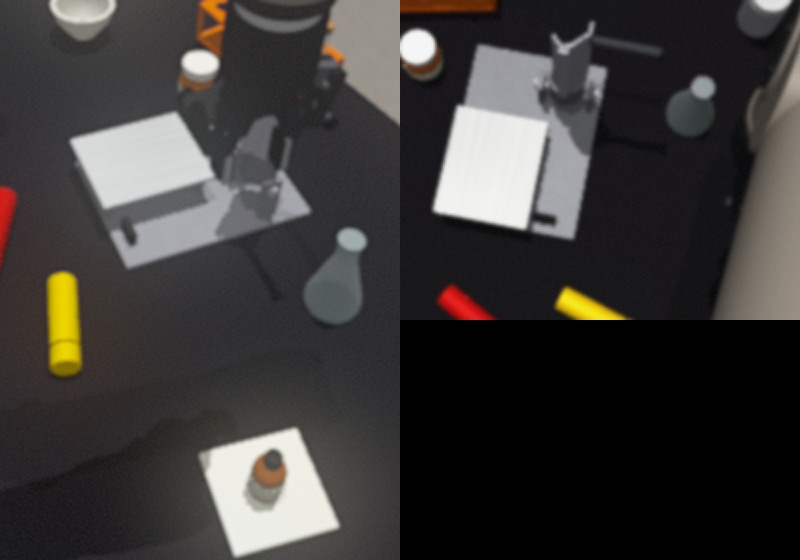

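The side view shows the bottle standing on the tile (268,475) and the cradle upright (260,150), with flask and jar in place. The trough hides the tube, so I'll look once from beyond and above.

>>> play_rows(increments=[[[0,-0.02,0],[0,0,0]],[[0,-0.03,0],[0,0,0]],[[0,-0.03,0],[0,0,0]],[[0.02,0,0.01],[0,0,0]],[[0.03,0,0.014],[0,0,0]],[[0.03,0,0.014],[0,0,0]],[[0.03,0,0.014],[0,0,0]],[[0.03,0,0.014],[0,0,0]],[[0.03,0,0.014],[0,0,0]],[[0.03,0,0.014],[0,0,0]],[[0.015,0,0.006],[0,0,0]],[[0,0,0],[0,0,0]],[[0,0,0],[0,0,0]]])

```text
t: 31.6
eef_pos: [0.7149, -0.1327, 0.3975]
tool_rot: [-0.703, 0.703, -0.077, 0.076]
contact_force: [-0.7, 0.0, -0.5]
gripper_width: 0.525
```

Run:
```python
from tube import *
look([])
c=cam('wrist');P=pts(c);save(c['color'],'wf.png')
hs=np.stack([(P[...,:2]-H)@hx,(P[...,:2]-H)@hy,P[...,2]],-1)
m=(np.hypot(hs[...,0],hs[...,1]-.003)<.02)&(hs[...,2]>.1)&(hs[...,2]<.3);print(m.sum(),np.percentile(hs[m],[2,50,98],axis=0).round(4).tolist() if m.any() else '')
t=m&(hs[...,2]>.17)&(hs[...,2]<.19);print('top disc',t.sum(),hs[t].mean(0) if t.any() else '',c['color'][t].mean(0) if t.any() else '')
```

```text
31.6 [ 0.7149 -0.1327  0.3975] tool h [ 0.0653 -0.1009] [-0.7  0.  -0.5]
1394 [[-0.0188, -0.0147, 0.1059], [-0.0021, 0.001, 0.1809], [0.0171, 0.0201, 0.2613]]
top disc 732 [0.00046967 0.00691101 0.18045507] [166.02868852 164.81420765 168.61748634]
```

View pics/wf.png

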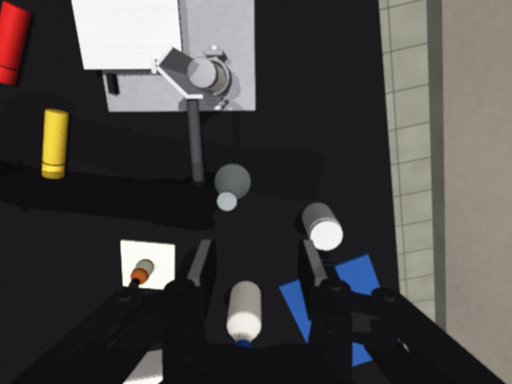

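The picture shows the tube standing in the cup with its grey cap on top (207,72), and the cap top at z = 0.180 m = 60 + 120 mm, so it is fully home. The bottle stands on the tile (142,270) and the flask is standing (232,185).

```bash
python3 -c "
from station import *
print(hand_in())"
```

```text
the job is handed in; nothing more can be done
None
```

The job is done and handed in at about 32 s of the 72 s allowed. I gripped the bottle and stood it on the white tile, then rolled the tube into the trough with the open fingers. With the cradle level, I pushed the tube home, swung the cradle up by its handle to the stop and let go.

Last checks:
- **Tube:** it stands in the cup with its grey cap up. The cap top measured 0.180 m, which is the 60 + 120 mm expected when fully home.
- **Cradle:** it is upright, with the bar straight above the hinge to within about 1 mm. Pushing it against the stop raised the wrist force to about 36 N in all (25 N along x) with no further movement.
- **Bottle and glassware:** the bottle stands on the tile and the flask and jar look untouched. I did not check the beaker separately in the final pictures, but no move went near it.
- **Disagreement:** the top and wrist cameras differed by up to about 5 mm across the trough. With the cradle level, the camera put the cap end at 123 mm rather than 120 mm. The push stopping at about 118 mm and the final cap height both show the tube is fully home.

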